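# Reset the fineness dial of a nut mill by clicks

## Task

Reset the nut mill's fineness with the black dial on top: turn it clockwise, feeling for the firm stop where the grinding stones meet and not forcing it, then turn it back anticlockwise by exactly four clicks and let go. The dial sits loose on its worn spindle and carries no marks, so count the clicks by feel, not by angle. Leave the bowl, jar and ring cutter where they are.

Things in the scene. Friction and masses are not known exactly. Their poses are not given: they have to be found in the camera images.
- mill: Nut mill fixed to the bench: white housing 200 (x) x 270 (y) x 110 mm high with steel top; origin at the centre of its underside, x and y along its sides, z up. On top: a dark collar 72 mm across, 8 mm high, at x -30, y -65 mm, carrying the dial, and a steel hopper 96 mm across, top at 175 mm, at x 0, y +82 mm.
- dial: Black fineness dial on the mill, turning about the vertical: disc 62 mm across, 10 mm thick, with an upright bar grip 54 mm long (x axis), 16 mm wide (y axis), 30 mm above the disc. Origin on its axis at the disc's underside, 118 mm above the bench. No marks; mounted at any angle, so its yaw does not tell the setting. Clockwise seen from above closes the stones.
- dial_grip (a point): Grip point on the dial's axis, 149 mm above the bench, 9 mm below the bar's top; x along the bar, y across its 16 mm width, z up. The dial is loose on its spindle by an unknown 0.2 to 0.9 rad, in which it turns freely (under 0.03 N m), so after each reversal that play comes first.
- stones (a joint): Stones' gap in m: 0 at the stop, 0.00002 more per click anticlockwise, negative if forced; read far too noisily to tell clicks. Starts 3 to 5 clicks open. The stop is sprung: 0.1 N m on meeting it, then 1.7 N m per rad more, beyond any click and not fading; 0.6 N m (20 degrees past the stop) is forcing. Let go, it springs back to the stop.
- bowl: Loose steel bowl, 140 mm across, 60 mm high, on the bench beside the mill; origin at the centre of its foot. To be left alone.
- jar: Loose closed glass jar, 70 mm across, 100 mm high, on the bench beside the mill; origin at the centre of its foot. To be left alone.
- cutter: Loose steel ring cutter, 68 mm across, 35 mm high, on the bench beside the mill; origin at the centre of its underside. To be left alone.
- spindle_top (a point): Fixed point on the axis, at the collar's top (118 mm). Clicks are 20 degrees of spindle apart. In each, the torque rises at once to about 0.22 N m, fades to nothing over 10 degrees, then the spindle snaps ahead by itself into the next click and the dial turns freely for about 10 degrees to the next rise. It stays in the click when let go.

How it is judged (in metres and radians):
On the way, in this order (a step that is already met when the one before it is completed fails the run):
1. the stones have been brought to the stop, within a fifth of a click (value of joint stones below 4e-06 m), for 0.2 s.
2. the dial has been backed off four clicks, within a third of a click (value of joint stones between 7.3e-05 and 8.7e-05 m), for 0.3 s.
At the end, for the whole second after the job is handed in: The stones stand four clicks open from the stop (0.08 mm, within 0.007 mm, about a third of a click), the dial is let go, and the bowl, jar and cutter lie still (all of step 2 and linear speed of each of bowl, jar, cutter below 0.02 m/s); the robot touches nothing.
It fails at once if the stones were forced, the spindle turned more than a click's angle (20 degrees) past the stop (value of joint stones below -2e-05 m).
It fails at once if the bowl was pushed more than 30 mm away or tipped (distance of bowl from where it was at the start of the episode above 0.03 m or angle between bowl's own z axis and vertical above 0.4 rad).
It fails at once if the jar was pushed more than 30 mm away or tipped (distance of jar from where it was at the start of the episode above 0.03 m or angle between jar's own z axis and vertical above 0.4 rad).
It fails at once if the cutter was pushed more than 30 mm away or tipped (distance of cutter from where it was at the start of the episode above 0.03 m or angle between cutter's own z axis and vertical above 0.4 rad).
It also fails if it takes over 72 s, if anything falls off the work surface, if the arm or the gripper's body presses on something with over 40 N, if the wrist force passes 120 N, or if a joint passes its speed limit or range.

## Robot

A 6-joint arm with a two-finger parallel gripper is mounted at the origin on the work surface. World frame = base frame: x ahead of the robot, y to its left, z up, the work surface at z = 0. Lengths are in mm, angles in degrees, forces in N, time in s.
With the tool pointing down it reaches from about 325 to 775 mm from the base axis. Payload 5.5 kg.
Tool frame: the origin (TCP) lies at the centre of the arm's flange, where the gripper is bolted on; the fingertips stand 182 mm ahead of it and the grasp point (between the pads) lies 163 mm ahead of it; z points along the fingers, y is the line along which they close (so a half turn about z gives the same grasp; the last joint's range is limited). The gripper opens to 88 mm and grips with 3 to 60 N. Pads are 20 mm wide; open, the fingers measure 115 mm over their backs; the gripper's body (75 mm by 178 mm) begins 61 mm behind the grasp point.
Start: joints at [64.991, 5.22, 70.514, -0, 104.267, -3.249], TCP at [222.447, 557.257, 404.631] pointing down, gripper open.
Joint ranges: [-164.24, 164.24], [-49.07, 125.15], [9.68, 141.18], [-86.29, 266.29], [3.28, 154.24], [-151.56, 151.56]. Speed limits (degrees/s): [147.25, 147.25, 172.46, 180, 180, 180].

## Interface

Orientations are given as a 3x3 rotation matrix whose columns are the frame's x, y, z axes.
In Python, from workcell import ctrl, get_image, sign_off gives the robot as it stands. The module is installed in compiled form; this text tells all that it offers.
- The arm moves only by the tool play_rows, never from a script. Its arguments are lists of equal length, an entry for each row: "dp": the shift along the tool's x, y, z in m, a list of three; "delta_rot": the turn, a rotation vector about the tool's x, y, z in rad, a list of three; "claw": the opening, from -1 (shut) to 1 (fully open). A call has exactly 10 rows; each row is the pose to reach, as a shift and turn from the pose commanded when the call began, along the tool's axes at that moment; what a row does not reach only later rows make up. A row lasts 1/8 s, in which the tool goes at most 62.5 mm and 10.7 degrees, less where a joint would pass 70% of its speed; a pose out of reach is approached as far as the arm can. A call with a gripper value outside its range is refused whole. The fingers move at their own pace and stop on an object; "squeeze" is the grip in N (left out, the last holds). Time passes only in rows, so rows that repeat a pose let the fingers close, or fill a call up. It gives the time, the measured TCP pose, the force, the opening and the grip force at its end, in the units of the state.
- ctrl.get_state(): the state, without advancing time (a new reading comes with each control period).
- get_image(name): name is "scene" or "side" or "wrist"; returns a dict with "img" (420x560x3 uint8, red, green, blue), "K" (3x3 intrinsics, pixels), "R" (3x3) and "t" (3): a world point X has camera coordinates R X + t. Camera axes: x right, y down, z forward; pixel columns grow to the right and rows downward; lengths in mm; the calibration is good to about 2 mm. A picture is of the moment at which its call begins. There is no depth.
- sign_off(): hands the job in; it is judged then, once.
The state is a dict: "time_s": time; "q": joint angles; "joint_velocities": joint speeds; "effort": joint torques, N m; "eef_pos": TCP position; "orientation": TCP orientation; "wrist_force": force on the tool from outside, world axes, zero at the start; "wrist_torque": the same for the moment, N m; "gripper_width": finger opening in mm; "grasp_force": force on a finger pad.
Only numpy, scipy, OpenCV 4.12 (cv2) and the standard library are available. Lean on these libraries where they do the work, as an engineer would, in place of code of your own. Each camera call takes 0.05 s, during which the arm holds its last target. There are 200 camera calls.

## Working session

There is one attempt and no reset: what is moved stays moved. The work goes in short steps, Python scripts to look and compute and a tool call to move; the robot and the scene stay as the last step left them, time stands still between calls to the robot, and variables do not carry over. Pictures are saved under pics/ and viewed, at most 10 in all, crops included, and the job is handed in when it is done.

Besides the shell and the picture viewer there is one more tool, called after "Call:" as a command line: name --argument value ..., lists and objects as JSON in quotes. play_rows: Moves the arm, as the interface text tells. Its arguments: {"type":"object","properties":{"dp":{"type":"array"},"delta_rot":{"type":"array"},"claw":{"type":"array"},"squeeze":{"type":"number"}},"required":["dp","delta_rot","claw"]}

```bash
mkdir -p pics
python3 - <<'E'
from workcell import ctrl,get_image
import cv2,pickle
d={}
for n in ("scene","side","wrist"):
    d[n]=get_image(n); cv2.imwrite(f"pics/{n}0.png",d[n]["img"][:,:,::-1])
pickle.dump(d,open("d0.pkl","wb"))
s=ctrl.get_state(); print(s)
for n in d: print(n,d[n]["K"].tolist(),d[n]["R"].round(3).tolist(),d[n]["t"])
import numpy as np
cv2.imwrite("pics/a.png",cv2.resize(np.hstack([d["scene"]["img"],d["side"]["img"]])[:,:,::-1],(800,300)))
E
```

```text
{'time_s': 0.15, 'q': array([ 6.49922199e+01,  5.25314671e+00,  7.05651575e+01, -1.41813951e-03,
        1.04267360e+02, -3.24936800e+00]), 'joint_velocities': array([-0.08694986, -0.20245837, -0.21947745,  0.02769652, -0.09415606,
        0.09709706]), 'effort': array([ 1.32103236e-03, -4.47048533e+01, -4.06904984e+01,  6.98638684e-02,
        2.75702745e-02, -8.10391907e-05]), 'eef_pos': array([222.44823355, 557.29064357, 403.77558303]), 'orientation': array([[-9.28752865e-01,  3.70698993e-01, -6.10307423e-04],
       [ 3.70699491e-01,  9.28751864e-01, -1.36508804e-03],
       [ 6.07873942e-05, -1.49407008e-03, -9.99998882e-01]]), 'wrist_force': array([ 0.28923024,  1.30222341, -0.40190235]), 'wrist_torque': array([0.00804824, 0.0218164 , 0.0616085 ]), 'grasp_force': 0.0, 'gripper_width': 87.97252249865282}
scene [[422.7961327010878, 0.0, 279.70989310094404], [0.0, 422.7961327010878, 204.12092063525756], [0.0, 0.0, 1.0]] [[0.876, 0.482, -0.017], [0.344, -0.649, -0.679], [-0.338, 0.589, -0.734]] [-586.68421132 -113.42173222 1363.17337002]
side [[528.1491457288711, 0.0, 285.5221077728589], [0.0, 528.1491457288711, 214.52325235472554], [0.0, 0.0, 1.0]] [[0.985, -0.171, 0.002], [-0.104, -0.608, -0.787], [0.136, 0.775, -0.617]] [-602.37659981  194.82299506 1171.99033347]
wrist [[326.10185468385293, 0.0, 281.3376589499419], [0.0, 326.10185468385293, 216.0293883174409], [0.0, 0.0, 1.0]] [[0.371, 0.929, -0.002], [0.896, -0.357, 0.263], [0.243, -0.099, -0.965]] [-599.62849696  -30.89590445  389.64166632]
```

View pics/scene0.png

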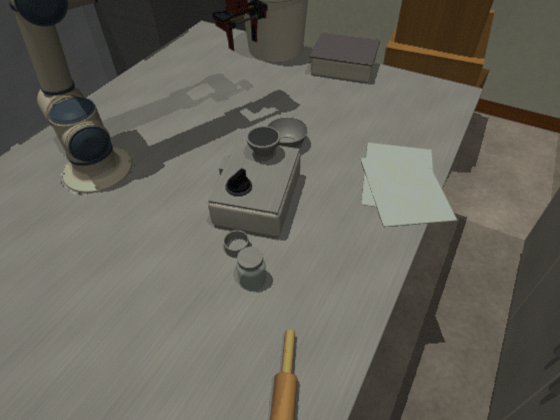

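View pics/wrist0.png

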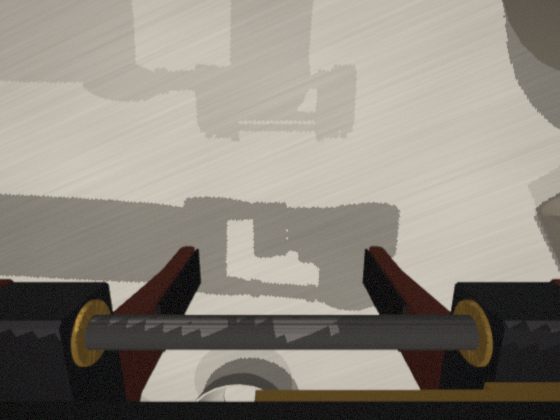

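The scene picture shows the mill at about (257,188), the dial at (238,182), the hopper at (264,142), the bowl at (288,132), the cutter at (236,243) and the jar at (250,266). The wrist view doesn't show the dial yet.

```bash
cat > h.py <<'E'
import numpy as np
def ray(c,u,v,z):
    K,R,t=map(np.array,(c["K"],c["R"],c["t"]))
    o=-R.T@t; d=R.T@np.linalg.solve(K,[u,v,1.]); return o+d*(z-o[2])/d[2]
def proj(c,X):
    p=np.array(c["K"])@(np.array(c["R"])@np.array(X,float)+c["t"]); return p[:2]/p[2]
E
python3 - <<'E'
import pickle,cv2,numpy as np
from h import *
d=pickle.load(open("d0.pkl","rb"))
P=ray(d["scene"],238,187,123); q=proj(d["side"],P).round().astype(int); print(P,q)
a=cv2.resize(d["scene"]["img"][110:290,190:330],(560,720)[::1] and (467,600),interpolation=cv2.INTER_CUBIC)
x0=max(q[0]-70,0);y0=max(q[1]-90,0)
b=d["side"]["img"][y0:y0+180,x0:x0+100]
b=cv2.resize(b,(333,600),interpolation=cv2.INTER_CUBIC); print(x0,y0)
cv2.imwrite("pics/c1.png",np.hstack([a,b])[:,:,::-1])
E
```

```text
[521.90083424  42.99828409 123.        ] [244 222]
174 132
```

View pics/c1.png

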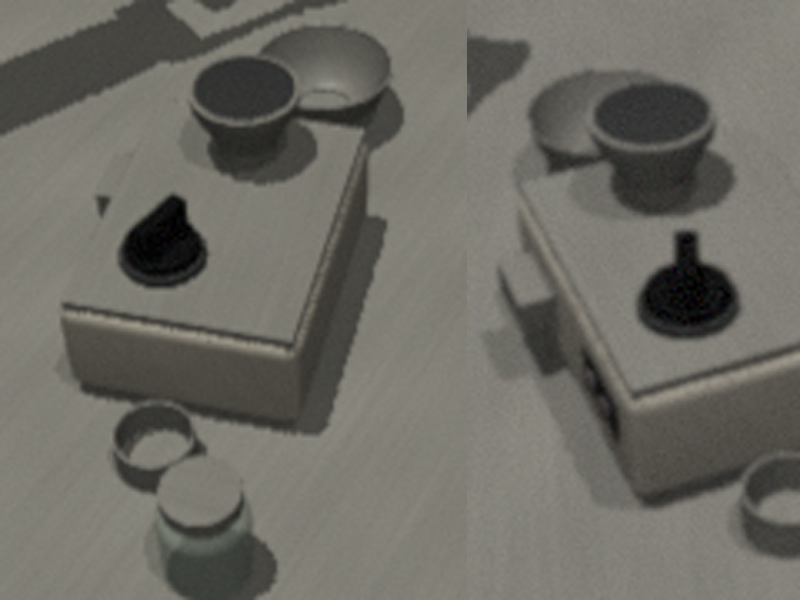

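The crop shows the dial disc centred near scene (239,186) and side (242,220). The bar appears almost end-on in the side view, so it points along that camera's line of sight. I'll bring the wrist camera over it next.

Run:
```python
import pickle,cv2,numpy as np
from h import *
from workcell import ctrl
d=pickle.load(open("d0.pkl","rb"))
for n,z in(("scene",128),("side",128)):
    c=d[n]; im=c["img"].max(2)
    q=proj(c,[524,44,128]).astype(int)
    m=np.zeros_like(im); m[q[1]-30:q[1]+30,q[0]-30:q[0]+30]=(im[q[1]-30:q[1]+30,q[0]-30:q[0]+30]<40)
    k,l,st,ce=cv2.connectedComponentsWithStats(m); i=1+st[1:,4].argmax(); x,y,w,h,a=st[i]; print(n,st[i],ce[i])
    # disc: bottom edge & widest rows
    L=l==i; ws=[(r,np.flatnonzero(L[r]).min(),np.flatnonzero(L[r]).max()) for r in range(y,y+h)]
    print(ws)
    r=max(ws,key=lambda t:t[2]-t[1]); print(r,ray(c,(r[1]+r[2]+0)/2,r[0],126))
c=d["side"]; o=-np.array(c["R"]).T@c["t"]; v=np.array([524,44])-o[:2]; print("bar dir yaw",np.degrees(np.arctan2(v[1],v[0])))
w=d["wrist"]; s=ctrl.get_state(); R=s["orientation"]; ow=-np.array(w["R"]).T@w["t"]
print("cam in tool",R.T@(ow-s["eef_pos"]),"\n",R.T@np.array(w["R"]).T)
T=[]
for _ in range(3): T.append(ctrl.get_state()["wrist_torque"])
print(T)
```

```text
scene [227 169  24  27 411] [238.67153285 183.1459854 ]
[(169, np.int64(241), np.int64(242)), (170, np.int64(240), np.int64(244)), (171, np.int64(239), np.int64(244)), (172, np.int64(237), np.int64(244)), (173, np.int64(236), np.int64(245)), (174, np.int64(235), np.int64(245)), (175, np.int64(234), np.int64(245)), (176, np.int64(233), np.int64(245)), (177, np.int64(232), np.int64(246)), (178, np.int64(230), np.int64(247)), (179, np.int64(229), np.int64(247)), (180, np.int64(229), np.int64(248)), (181, np.int64(228), np.int64(249)), (182, np.int64(228), np.int64(249)), (183, np.int64(227), np.int64(249)), (184, np.int64(227), np.int64(250)), (185, np.int64(227), np.int64(250)), (186, np.int64(227), np.int64(249)), (187, np.int64(227), np.int64(249)), (188, np.int64(228), np.int64(248)), (189, np.int64(229), np.int64(250)), (190, np.int64(230), np.int64(249)), (191, np.int64(231), np.int64(248)), (192, np.int64(233), np.int64(247)), (193, np.int64(230), np.int64(245)), (194, np.int64(232), np.int64(244)), (195, np.int64(234), np.int64(241))]
(184, np.int64(227), np.int64(250)) [518.831
[... 947 characters left out ...]
p.int64(228), np.int64(251)), (226, np.int64(229), np.int64(250)), (227, np.int64(230), np.int64(248)), (228, np.int64(233), np.int64(246)), (229, np.int64(233), np.int64(245)), (230, np.int64(245), np.int64(245)), (231, np.int64(245), np.int64(245))]
(219, np.int64(227), np.int64(253)) [514.83424085  52.4838994  126.        ]
bar dir yaw 85.72103069976566
cam in tool [72.64417693  0.33721729 20.85596838] 
 [[ 1.66828969e-04 -9.64871728e-01 -2.62721375e-01]
 [ 9.99999895e-01  2.72931844e-04 -3.67367399e-04]
 [ 4.26167447e-04 -2.62721286e-01  9.64871672e-01]]
[array([0.00804824, 0.0218164 , 0.0616085 ]), array([0.00804824, 0.0218164 , 0.0616085 ]), array([0.00804824, 0.0218164 , 0.0616085 ])]
```

Call:
play_rows --dp '[[-0.03, -0.025, 0], [-0.085, -0.07, 0], [-0.14, -0.115, 0], [-0.195, -0.16, 0], [-0.25, -0.205, 0], [-0.305, -0.25, 0], [-0.36, -0.295, 0], [-0.41, -0.335, 0], [-0.45, -0.368, 0], [-0.471, -0.385, 0]]' --delta_rot '[[0, 0, 0.08], [0, 0, 0.22], [0, 0, 0.37], [0, 0, 0.52], [0, 0, 0.67], [0, 0, 0.81], [0, 0, 0.96], [0, 0, 1.1], [0, 0, 1.2], [0, 0, 1.257]]' --claw '[1, 1, 1, 1, 1, 1, 1, 1, 1, 1]'

```text
time_s: 1.4
eef_pos: [514.4, 29.0, 404.5]
orientation: [[0.068, 0.998, 0.0], [0.998, -0.068, 0.0], [0.0, 0.0, -1.0]]
wrist_force: [0.6, 1.9, 0.4]
gripper_width: 88.0
grasp_force: 0.0
```

```bash
cat > look.py <<'E'
from workcell import ctrl,get_image
import cv2,pickle,sys
from h import *
n=sys.argv[1]
c=get_image("wrist"); s=ctrl.get_state(); pickle.dump((c,s),open(f"{n}.pkl","wb"))
cv2.imwrite(f"pics/{n}.png",c["img"][:,:,::-1]); print(s["time_s"],s["eef_pos"],s["q"],s["orientation"].round(4).tolist(),s["wrist_torque"],s["effort"][5])
E
python3 look.py w1
```

```text
1.45 [516.59088223  23.39341953 403.25902915] [ -1.09321499  -7.56734437  83.26784463  -0.26669139 104.30315904
   3.22471362] [[0.0764, 0.9971, -0.0002], [0.9971, -0.0764, -0.0045], [-0.0045, 0.0002, -1.0]] [-0.24752586  0.22550495 -0.01392698] 0.0904880790039897
```

View pics/w1.png

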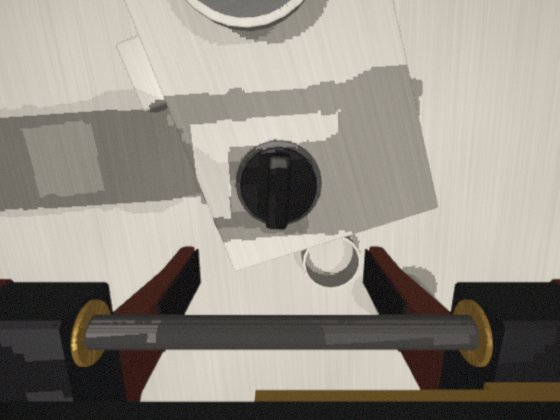

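The dial disc is centred near (279,184) and the bar runs from about (281,155) to (275,228), close to vertical in the picture. Next I measure both.

```bash
python3 look.py w2
python3 - <<'E'
import pickle,cv2,numpy as np
from h import *
c,s=pickle.load(open("w2.pkl","rb"))
g=c["img"].max(2); m=(g<75).astype(np.uint8); m[250:]=0
m=cv2.morphologyEx(m,cv2.MORPH_OPEN,np.ones((5,5)))
k,l,st,ce=cv2.connectedComponentsWithStats(m); i=l[190,279]; print(st[i],ce[i])
print(ray(c,*ce[i],124), ray(c,st[i][0]+st[i][2]/2,st[i][1]+st[i][3]/2,124))
cr=c["img"][130:245,220:340]; cr=np.clip((cr.astype(float))*3.5,0,255).astype(np.uint8)
cv2.imwrite("pics/w2c.png",cv2.resize(cr,(600,575),interpolation=cv2.INTER_CUBIC)[:,:,::-1])
E
```

```text
1.5 [515.48395263  26.26485047 403.21628257] [ -0.82417009  -7.67696373  83.37209739  -0.11423454 104.40691195
   3.3884516 ] [[0.0739, 0.9973, -0.0018], [0.9973, -0.074, -0.0019], [-0.002, -0.0017, -1.0]] [ 0.02504953  0.06008364 -0.0080144 ] -0.3591663111001253
[ 232  139   82   82 4769] [274.07129377 179.92954498]
[512.40869372  54.26067937 124.        ] [511.55233032  54.26948482 124.        ]
```

View pics/w2c.png

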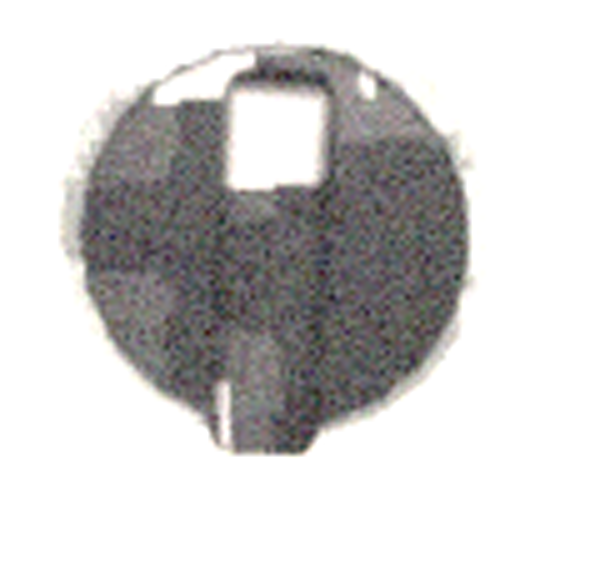

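```bash
python3 - <<'E'
import pickle,cv2,numpy as np
from h import *
c,s=pickle.load(open("w2.pkl","rb"))
a=ray(c,275.4,146,158);b=ray(c,272.6,220.5,158)
print(a,b,np.linalg.norm(a-b),(a+b)/2,np.degrees(np.arctan2(*(a-b)[[1,0]])))
c,s=pickle.load(open("w1.pkl","rb"))
g=c["img"].max(2); m=(g<75).astype(np.uint8); m[250:]=0
m=cv2.morphologyEx(m,cv2.MORPH_OPEN,np.ones((5,5)))
k,l,st,ce=cv2.connectedComponentsWithStats(m); i=l[190,279]; print(st[i],ray(c,*ce[i],124))
E
python3 look.py w3;python3 - <<'E'
import pickle,cv2,numpy as np
from h import *
c,s=pickle.load(open("w3.pkl","rb"))
g=c["img"].max(2); m=(g<75).astype(np.uint8); m[250:]=0
m=cv2.morphologyEx(m,cv2.MORPH_OPEN,np.ones((5,5)))
k,l,st,ce=cv2.connectedComponentsWithStats(m); i=l[190,279]; print(st[i],ray(c,*ce[i],124))
L=l==i
# disc: ellipse fit on hull, rows above bar
ct=max(cv2.findContours(L.astype(np.uint8),0,1)[0],key=len)[:,0]; ct=ct[(ct[:,1]<205)]
P=np.array([ray(c,u,v,128)[:2] for u,v in ct]); 
A=np.c_[2*P,np.ones(len(P))]; x=np.linalg.lstsq(A,(P**2).sum(1),rcond=None)[0]; print("disc",x[:2],np.sqrt(x[2]+x[:2]@x[:2]))
E
```

```text
[516.35172524  82.53867335 158.        ] [510.1151337   30.59698905 158.        ] 52.31475548972982 [513.23342947  56.5678312  158.        ] 83.15332340703105
[ 237  147   81   82 4954] [512.23979784  55.50027429 124.        ]
1.55 [514.66717257  28.50959464 403.52917232] [-6.07159839e-01 -7.77523239e+00  8.34299111e+01 -1.35114350e-02
  1.04465244e+02  3.44940839e+00] [[0.0708, 0.9975, -0.0021], [0.9975, -0.0708, -0.0002], [-0.0004, -0.0021, -1.0]] [-0.08996743  0.08455291 -0.01709405] -0.1376888807862997
[ 235  143   82   83 4913] [512.42908365  54.77508107 124.        ]
disc [512.42967638  55.35926408] 31.51899823232566
```

Call:
play_rows --dp '[[0.01, -0.002, 0.01], [0.02, -0.004, 0.03], [0.03, -0.0066, 0.045], [0.03, -0.0066, 0.054], [0.03, -0.0066, 0.054], [0.03, -0.0066, 0.054], [0.03, -0.0066, 0.054], [0.03, -0.0066, 0.054], [0.03, -0.0066, 0.054], [0.03, -0.0066, 0.054]]' --delta_rot '[[0, 0, 0.02], [0, 0, 0.04], [0, 0, 0.052], [0, 0, 0.052], [0, 0, 0.052], [0, 0, 0.052], [0, 0, 0.052], [0, 0, 0.052], [0, 0, 0.052], [0, 0, 0.052]]' --claw '[0, 0, 0, 0, 0, 0, 0, 0, 0, 0]'

```text
time_s: 2.8
eef_pos: [509.3, 61.3, 350.7]
orientation: [[0.118, 0.993, 0.0], [0.993, -0.118, -0.0], [-0.0, 0.0, -1.0]]
wrist_force: [0.4, -0.0, -0.3]
gripper_width: 44.3
grasp_force: 0.0
```

```bash
python3 look.py w4;python3 look.py w5;python3 - <<'E'
import pickle,cv2,numpy as np
from h import *
for n in("w4","w5"):
  c,s=pickle.load(open(n+".pkl","rb"))
  print(proj(c,[512.6,55.6,128]),proj(c,[512.6,55.6,158]))
g=np.clip(c["img"].astype(float)*2,0,255).astype(np.uint8)
cv2.imwrite("pics/w5b.png",g[:,:,::-1])
E
```

```text
2.85 [509.25950668  61.31776736 350.62926469] [ 3.06521597e+00 -8.48456525e+00  8.94249752e+01 -4.80724756e-04
  9.90618334e+01  9.83129235e+00] [[0.1178, 0.993, -0.0], [0.993, -0.1178, -0.0], [-0.0, -0.0, -1.0]] [-0.08359183  0.05245402 -0.01336138] -0.00020613184460671619
2.9 [509.2523069   61.35498776 350.64670478] [ 3.06986807e+00 -8.48564855e+00  8.94241904e+01 -1.86884371e-03
  9.90622367e+01  9.83227094e+00] [[0.1178, 0.993, -0.0], [0.993, -0.1178, -0.0], [-0.0, -0.0, -1.0]] [-0.04892288  0.03038156  0.01442934] -0.00018910800008598017
[288.64072558 248.93338622] [289.79228155 267.84161778]
[288.67324642 248.97590557] [289.82740783 267.8938127 ]
```

View pics/w5b.png

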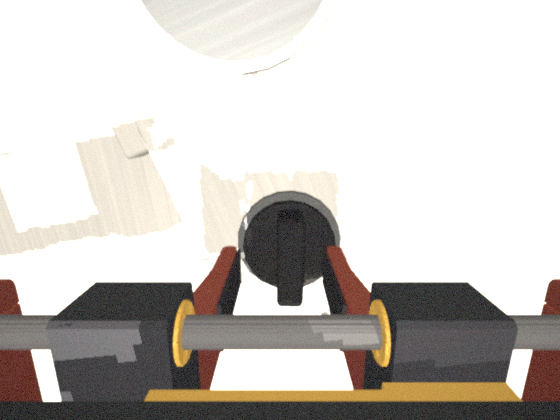

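Arm is settled now. The disc is at about (289,239) and the bar top spans rows 208–305 at column 289. That is about 6 mm away from my earlier estimate, which was taken while the arm was swinging, so I'll remeasure.

Run:
```python
import pickle,cv2,numpy as np
from h import *
c,s=pickle.load(open("w5.pkl","rb"))
a=ray(c,290,209,158);b=ray(c,289.5,304,158); print(a,b,np.linalg.norm(a-b),(a+b)/2,np.degrees(np.arctan2(*(a-b)[[1,0]])))
g=c["img"].max(2)
m=(g<40).astype(np.uint8); m[300:]=0; m[:,:236]=0;m[:,345:]=0
ct=max(cv2.findContours(m,0,1)[0],key=cv2.contourArea)[:,0]; ct=ct[ct[:,1]<240]
for z in(118,128):
    P=np.array([ray(c,u,v,z)[:2] for u,v in ct]); A=np.c_[2*P,np.ones(len(P))]; x=np.linalg.lstsq(A,(P**2).sum(1),rcond=None)[0]; print("disc",z,x[:2],np.sqrt(x[2]+x[:2]@x[:2]))
for r in (215,230,250,270,290): print(r,g[r,262:318:2].tolist())
```

```text
[516.53317028  90.03542603 158.        ] [509.85249458  32.69683361 158.        ] 57.7264723300981 [513.19283243  61.36612982 158.        ] 83.3542768257771
disc 118 [512.91237177  55.13536579] 30.837400845540902
disc 128 [513.09830585  58.81640895] 29.382348740372926
215 [28, 26, 31, 33, 32, 30, 31, 32, 22, 21, 23, 21, 15, 21, 9, 20, 24, 27, 20, 23, 26, 31, 25, 27, 27, 28, 30, 26]
230 [27, 21, 31, 31, 34, 28, 27, 29, 27, 26, 27, 29, 30, 28, 30, 35, 29, 24, 38, 26, 25, 27, 25, 24, 31, 29, 28, 31]
250 [36, 30, 31, 34, 32, 28, 28, 27, 23, 29, 27, 34, 29, 29, 29, 22, 26, 30, 27, 25, 22, 24, 32, 30, 27, 27, 28, 29]
270 [23, 23, 29, 29, 27, 27, 32, 19, 28, 31, 25, 30, 30, 20, 27, 27, 29, 27, 30, 32, 24, 23, 28, 30, 25, 22, 34, 33]
290 [220, 221, 222, 222, 223, 223, 223, 178, 27, 28, 28, 30, 27, 21, 23, 31, 26, 24, 19, 30, 65, 216, 224, 224, 224, 221, 222, 216]
```

Call:
play_rows --dp '[[-0.001, 0.002, 0.0], [-0.0019, 0.0041, 0.01], [-0.0019, 0.0041, 0.025], [-0.0019, 0.0041, 0.0366], [-0.0019, 0.0041, 0.0366], [-0.0019, 0.0041, 0.0366], [-0.0019, 0.0041, 0.0366], [-0.0019, 0.0041, 0.0366], [-0.0019, 0.0041, 0.0366], [-0.0019, 0.0041, 0.0366]]' --delta_rot '[[0, 0, 0], [0, 0, 0], [0, 0, 0], [0, 0, 0], [0, 0, 0], [0, 0, 0], [0, 0, 0], [0, 0, 0], [0, 0, 0], [0, 0, 0]]' --claw '[0, 0, 0, 0, 0, -1, -1, -1, -1, -1]' --squeeze 15

```text
time_s: 4.15
eef_pos: [513.3, 59.0, 314.5]
orientation: [[0.118, 0.993, 0.002], [0.993, -0.118, 0.0], [0.0, 0.002, -1.0]]
wrist_force: [3.0, -0.8, 1.9]
gripper_width: 15.9
grasp_force: 15.0
```

```bash
cat > rd.py <<'E'
from workcell import ctrl
import numpy as np
np.set_printoptions(precision=4,suppress=True)
s=ctrl.get_state(); R=s["orientation"]
print(round(s["time_s"],2),"p",s["eef_pos"].round(2),"yaw",round(np.degrees(np.arctan2(R[1,0],R[0,0])),2),"q6",round(s["q"][5],2),"F",s["wrist_force"].round(2),"T",s["wrist_torque"].round(3),"e6",round(s["effort"][5],4),"w",round(s["gripper_width"],2),"g",round(s["grasp_force"],1))
E
python3 rd.py
```

```text
4.15 p [513.34  58.99 314.55] yaw 83.24 q6 9.55 F [ 2.97 -0.75  1.94] T [-0.063 -0.461 -0.009] e6 0.0107 w 15.93 g 15.0
```

Call:
play_rows --dp '[[0, 0, 0], [0, 0, 0], [0, 0, 0], [0, 0, 0], [0, 0, 0], [0, 0, 0], [0, 0, 0], [0, 0, 0], [0, 0, 0], [0, 0, 0]]' --delta_rot '[[0, 0, 0], [0, 0, 0.1], [0, 0, 0.2], [0, 0, 0.3], [0, 0, 0.4], [0, 0, 0.5], [0, 0, 0.6], [0, 0, 0.7], [0, 0, 0.785], [0, 0, 0.785]]' --claw '[-1, -1, -1, -1, -1, -1, -1, -1, -1, -1]' --squeeze 40

```text
time_s: 5.4
eef_pos: [514.2, 58.3, 314.6]
orientation: [[0.786, 0.618, 0.006], [0.618, -0.786, -0.002], [0.003, 0.005, -1.0]]
wrist_force: [9.4, -2.1, -1.1]
gripper_width: 15.4
grasp_force: 40.0
```

```bash
python3 rd.py
```

```text
5.4 p [514.22  58.34 314.61] yaw 38.16 q6 54.58 F [ 9.41 -2.1  -1.15] T [-0.664 -1.873  0.027] e6 0.3915 w 15.44 g 40.0
```

Call:
play_rows --dp '[[0.0003, 0.0007, 0], [0.0005, 0.0013, 0], [0.0005, 0.0013, 0], [0.0005, 0.0013, 0], [0.0005, 0.0013, 0], [0.0005, 0.0013, 0], [0.0005, 0.0013, 0], [0.0005, 0.0013, 0], [0.0005, 0.0013, 0], [0.0005, 0.0013, 0]]' --delta_rot '[[0, 0, 0], [0, 0, 0.03], [0, 0, 0.06], [0, 0, 0.09], [0, 0, 0.12], [0, 0, 0.14], [0, 0, 0.14], [0, 0, 0.14], [0, 0, 0.14], [0, 0, 0.14]]' --claw '[-1, -1, -1, -1, -1, -1, -1, -1, -1, -1]'

```text
time_s: 6.65
eef_pos: [515.1, 57.8, 314.6]
orientation: [[0.864, 0.503, 0.004], [0.503, -0.864, -0.001], [0.003, 0.003, -1.0]]
wrist_force: [7.3, -2.2, 0.8]
gripper_width: 15.8
grasp_force: 40.0
```

```bash
python3 rd.py
```

```text
6.65 p [515.08  57.81 314.59] yaw 30.21 q6 62.45 F [ 7.33 -2.17  0.81] T [-0.542 -1.321  0.146] e6 0.1162 w 15.81 g 40.0
```

Call:
play_rows --dp '[[0.0005, 0.0006, 0], [0.001, 0.0012, 0], [0.001, 0.0012, 0], [0.001, 0.0012, 0], [0.001, 0.0012, 0], [0.001, 0.0012, 0], [0.001, 0.0012, 0], [0.001, 0.0012, 0], [0.001, 0.0012, 0], [0.001, 0.0012, 0]]' --delta_rot '[[0, 0, 0], [0, 0, 0.03], [0, 0, 0.06], [0, 0, 0.09], [0, 0, 0.12], [0, 0, 0.14], [0, 0, 0.14], [0, 0, 0.14], [0, 0, 0.14], [0, 0, 0.14]]' --claw '[-1, -1, -1, -1, -1, -1, -1, -1, -1, -1]'

```text
time_s: 7.9
eef_pos: [516.0, 57.4, 314.5]
orientation: [[0.926, 0.376, 0.002], [0.376, -0.926, -0.001], [0.001, 0.002, -1.0]]
wrist_force: [5.2, -3.6, 1.7]
gripper_width: 15.7
grasp_force: 40.0
```

```bash
python3 rd.py
```

```text
7.9 p [516.01  57.38 314.54] yaw 22.11 q6 70.49 F [ 5.24 -3.63  1.72] T [-0.699 -0.908  0.051] e6 0.0579 w 15.7 g 40.0
```

Call:
play_rows --dp '[[0.0003, 0.0006, 0], [0.0005, 0.0013, 0], [0.0005, 0.0013, 0], [0.0005, 0.0013, 0], [0.0005, 0.0013, 0], [0.0005, 0.0013, 0], [0.0005, 0.0013, 0], [0.0005, 0.0013, 0], [0.0005, 0.0013, 0], [0.0005, 0.0013, 0]]' --delta_rot '[[0, 0, 0], [0, 0, 0.03], [0, 0, 0.06], [0, 0, 0.09], [0, 0, 0.12], [0, 0, 0.14], [0, 0, 0.14], [0, 0, 0.14], [0, 0, 0.14], [0, 0, 0.14]]' --claw '[-1, -1, -1, -1, -1, -1, -1, -1, -1, -1]'

```text
time_s: 9.15
eef_pos: [516.7, 56.7, 314.5]
orientation: [[0.97, 0.244, 0.001], [0.244, -0.97, -0.0], [0.001, 0.0, -1.0]]
wrist_force: [2.8, -2.1, 5.5]
gripper_width: 15.7
grasp_force: 40.0
```

```bash
python3 rd.py
```

```text
9.15 p [516.74  56.66 314.5 ] yaw 14.1 q6 78.41 F [ 2.78 -2.11  5.5 ] T [-0.516 -0.463  0.038] e6 0.0041 w 15.66 g 40.0
```

Call:
play_rows --dp '[[0.0003, 0.0004, 0], [0.0003, 0.0004, 0], [0.0003, 0.0004, 0], [0.0003, 0.0004, 0], [0.0003, 0.0004, 0], [0.0003, 0.0004, 0], [0.0003, 0.0004, 0], [0.0003, 0.0004, 0], [0.0003, 0.0004, 0], [0.0003, 0.0004, 0]]' --delta_rot '[[0, 0, 0], [0, 0, 0.03], [0, 0, 0.06], [0, 0, 0.09], [0, 0, 0.12], [0, 0, 0.14], [0, 0, 0.14], [0, 0, 0.14], [0, 0, 0.14], [0, 0, 0.14]]' --claw '[-1, -1, -1, -1, -1, -1, -1, -1, -1, -1]'

```text
time_s: 10.4
eef_pos: [517.0, 56.3, 314.5]
orientation: [[0.994, 0.106, 0.0], [0.106, -0.994, -0.001], [0.0, 0.001, -1.0]]
wrist_force: [1.9, -2.2, 5.3]
gripper_width: 15.6
grasp_force: 40.0
```

```bash
python3 rd.py
```

```text
10.4 p [517.    56.28 314.51] yaw 6.09 q6 86.38 F [ 1.89 -2.16  5.26] T [-0.516 -0.347  0.091] e6 0.1646 w 15.58 g 40.0
```

Call:
play_rows --dp '[[0.0003, 0.0004, 0], [0.0003, 0.0004, 0], [0.0003, 0.0004, 0], [0.0003, 0.0004, 0], [0.0003, 0.0004, 0], [0.0003, 0.0004, 0], [0.0003, 0.0004, 0], [0.0003, 0.0004, 0], [0.0003, 0.0004, 0], [0.0003, 0.0004, 0]]' --delta_rot '[[0, 0, 0], [0, 0, 0.03], [0, 0, 0.06], [0, 0, 0.09], [0, 0, 0.12], [0, 0, 0.14], [0, 0, 0.14], [0, 0, 0.14], [0, 0, 0.14], [0, 0, 0.14]]' --claw '[-1, -1, -1, -1, -1, -1, -1, -1, -1, -1]'

```text
time_s: 11.65
eef_pos: [517.2, 55.8, 314.5]
orientation: [[0.999, -0.034, -0.0], [-0.034, -0.999, -0.001], [-0.0, 0.001, -1.0]]
wrist_force: [2.0, -2.9, 6.2]
gripper_width: 15.8
grasp_force: 40.0
```

```bash
python3 rd.py
```

```text
11.65 p [517.25  55.83 314.48] yaw -1.95 q6 94.38 F [ 1.97 -2.9   6.16] T [-0.638 -0.119  0.027] e6 0.0043 w 15.78 g 40.0
```

Call:
play_rows --dp '[[0, 0.0005, 0], [0, 0.0005, 0], [0, 0.0005, 0], [0, 0.0005, 0], [0, 0.0005, 0], [0, 0.0005, 0], [0, 0.0005, 0], [0, 0.0005, 0], [0, 0.0005, 0], [0, 0.0005, 0]]' --delta_rot '[[0, 0, 0], [0, 0, 0.03], [0, 0, 0.06], [0, 0, 0.09], [0, 0, 0.12], [0, 0, 0.15], [0, 0, 0.18], [0, 0, 0.18], [0, 0, 0.18], [0, 0, 0.18]]' --claw '[-1, -1, -1, -1, -1, -1, -1, -1, -1, -1]'

```text
time_s: 12.9
eef_pos: [517.2, 55.3, 314.5]
orientation: [[0.977, -0.212, -0.001], [-0.212, -0.977, -0.001], [-0.0, 0.001, -1.0]]
wrist_force: [1.4, -2.7, 6.0]
gripper_width: 15.6
grasp_force: 40.0
```

```bash
python3 rd.py
```

```text
12.9 p [517.2   55.29 314.48] yaw -12.25 q6 104.62 F [ 1.44 -2.67  6.  ] T [-0.677 -0.096  0.186] e6 0.1877 w 15.6 g 40.0
```

Call:
play_rows --dp '[[0, 0.0003, 0], [0, 0.0003, 0], [0, 0.0003, 0], [0, 0.0003, 0], [0, 0.0003, 0], [0, 0.0003, 0], [0, 0.0003, 0], [0, 0.0003, 0], [0, 0.0003, 0], [0, 0.0003, 0]]' --delta_rot '[[0, 0, 0], [0, 0, 0.03], [0, 0, 0.06], [0, 0, 0.09], [0, 0, 0.105], [0, 0, 0.105], [0, 0, 0.105], [0, 0, 0.105], [0, 0, 0.105], [0, 0, 0.105]]' --claw '[-1, -1, -1, -1, -1, -1, -1, -1, -1, -1]'

```text
time_s: 14.15
eef_pos: [517.1, 55.0, 314.5]
orientation: [[0.95, -0.314, -0.001], [-0.314, -0.95, -0.001], [-0.0, 0.001, -1.0]]
wrist_force: [0.2, -3.6, 6.6]
gripper_width: 16.1
grasp_force: 40.0
```

```bash
python3 rd.py
```

```text
14.15 p [517.13  54.96 314.45] yaw -18.28 q6 110.62 F [ 0.23 -3.58  6.58] T [-0.621 -0.029  0.062] e6 0.046 w 16.06 g 40.0
```

Call:
play_rows --dp '[[0, 0.0003, 0], [0, 0.0003, 0], [0, 0.0003, 0], [0, 0.0003, 0], [0, 0.0003, 0], [0, 0.0003, 0], [0, 0.0003, 0], [0, 0.0003, 0], [0, 0.0003, 0], [0, 0.0003, 0]]' --delta_rot '[[0, 0, 0.03], [0, 0, 0.07], [0, 0, 0.11], [0, 0, 0.15], [0, 0, 0.19], [0, 0, 0.23], [0, 0, 0.27], [0, 0, 0.27], [0, 0, 0.27], [0, 0, 0.27]]' --claw '[-1, -1, -1, -1, -1, -1, -1, -1, -1, -1]'

```text
time_s: 15.4
eef_pos: [516.9, 54.4, 314.5]
orientation: [[0.831, -0.556, -0.001], [-0.556, -0.831, -0.002], [0.0, 0.002, -1.0]]
wrist_force: [0.9, -5.1, 6.9]
gripper_width: 16.1
grasp_force: 40.0
```

```bash
python3 rd.py
```

```text
15.4 p [516.95  54.41 314.48] yaw -33.76 q6 126.04 F [ 0.94 -5.11  6.91] T [-0.979  0.042  0.24 ] e6 0.2097 w 16.07 g 40.0
```

Call:
play_rows --dp '[[0.0004, 0.0006, 0], [0.0004, 0.0006, 0], [0.0004, 0.0006, 0], [0.0004, 0.0006, 0], [0.0004, 0.0006, 0], [0.0004, 0.0006, 0], [0.0004, 0.0006, 0], [0.0004, 0.0006, 0], [0.0004, 0.0006, 0], [0.0004, 0.0006, 0]]' --delta_rot '[[0, 0, 0], [0, 0, 0.03], [0, 0, 0.06], [0, 0, 0.09], [0, 0, 0.09], [0, 0, 0.09], [0, 0, 0.09], [0, 0, 0.09], [0, 0, 0.09], [0, 0, 0.09]]' --claw '[-1, -1, -1, -1, -1, -1, -1, -1, -1, -1]'

```text
time_s: 16.65
eef_pos: [516.9, 53.9, 314.5]
orientation: [[0.778, -0.628, -0.001], [-0.628, -0.778, -0.001], [-0.0, 0.002, -1.0]]
wrist_force: [0.5, -4.0, 6.5]
gripper_width: 15.9
grasp_force: 40.0
```

```bash
python3 rd.py
```

```text
16.65 p [516.89  53.9  314.46] yaw -38.88 q6 131.1 F [ 0.46 -4.    6.53] T [-0.814  0.165  0.343] e6 0.3447 w 15.87 g 40.0
```

The stop is confirmed: torque rose to 0.34 N·m, which puts the stop at yaw ≈ −30.6. Now I reverse.

Call:
play_rows --dp '[[0, 0, 0], [0, 0, 0], [0, 0, 0], [0, 0, 0], [0, 0, 0], [0, 0, 0], [0, 0, 0], [0, 0, 0], [0, 0, 0], [0, 0, 0]]' --delta_rot '[[0, 0, -0.05], [0, 0, -0.1], [0, 0, -0.15], [0, 0, -0.2], [0, 0, -0.25], [0, 0, -0.3], [0, 0, -0.35], [0, 0, -0.37], [0, 0, -0.37], [0, 0, -0.37]]' --claw '[-1, -1, -1, -1, -1, -1, -1, -1, -1, -1]'

```text
time_s: 17.9
eef_pos: [517.1, 54.4, 314.5]
orientation: [[0.953, -0.304, -0.0], [-0.304, -0.953, 0.0], [-0.0, -0.0, -1.0]]
wrist_force: [1.0, -1.1, 5.4]
gripper_width: 15.9
grasp_force: 40.0
```

```bash
python3 rd.py
```

```text
17.9 p [517.07  54.42 314.48] yaw -17.68 q6 109.94 F [ 0.97 -1.09  5.37] T [-0.156 -0.099  0.037] e6 0.006 w 15.89 g 40.0
```

Call:
play_rows --dp '[[0, 0, 0], [0, 0, 0], [0, 0, 0], [0, 0, 0], [0, 0, 0], [0, 0, 0], [0, 0, 0], [0, 0, 0], [0, 0, 0], [0, 0, 0]]' --delta_rot '[[0, 0, -0.03], [0, 0, -0.06], [0, 0, -0.09], [0, 0, -0.09], [0, 0, -0.09], [0, 0, -0.09], [0, 0, -0.09], [0, 0, -0.09], [0, 0, -0.09], [0, 0, -0.09]]' --claw '[-1, -1, -1, -1, -1, -1, -1, -1, -1, -1]'

```text
time_s: 19.15
eef_pos: [517.1, 54.6, 314.5]
orientation: [[0.976, -0.217, -0.0], [-0.217, -0.976, 0.001], [-0.0, -0.001, -1.0]]
wrist_force: [2.1, -0.6, 6.1]
gripper_width: 15.9
grasp_force: 40.0
```

```bash
python3 rd.py
```

```text
19.15 p [517.11  54.59 314.48] yaw -12.51 q6 104.78 F [ 2.11 -0.57  6.13] T [-0.018 -0.187 -0.043] e6 0.006 w 15.88 g 40.0
```

Call:
play_rows --dp '[[0, 0, 0], [0, 0, 0], [0, 0, 0], [0, 0, 0], [0, 0, 0], [0, 0, 0], [0, 0, 0], [0, 0, 0], [0, 0, 0], [0, 0, 0]]' --delta_rot '[[0, 0, -0.03], [0, 0, -0.06], [0, 0, -0.09], [0, 0, -0.09], [0, 0, -0.09], [0, 0, -0.09], [0, 0, -0.09], [0, 0, -0.09], [0, 0, -0.09], [0, 0, -0.09]]' --claw '[-1, -1, -1, -1, -1, -1, -1, -1, -1, -1]'

```text
time_s: 20.4
eef_pos: [517.1, 54.7, 314.5]
orientation: [[0.992, -0.128, -0.0], [-0.128, -0.992, 0.001], [-0.0, -0.001, -1.0]]
wrist_force: [2.4, 0.5, 5.5]
gripper_width: 15.4
grasp_force: 40.0
```

```bash
python3 rd.py
```

```text
20.4 p [517.12  54.71 314.46] yaw -7.35 q6 99.62 F [2.35 0.55 5.5 ] T [ 0.134 -0.236  0.009] e6 0.0039 w 15.43 g 40.0
```

Still free play. I'll keep the same step.

Call:
play_rows --dp '[[0, 0, 0], [0, 0, 0], [0, 0, 0], [0, 0, 0], [0, 0, 0], [0, 0, 0], [0, 0, 0], [0, 0, 0], [0, 0, 0], [0, 0, 0]]' --delta_rot '[[0, 0, -0.03], [0, 0, -0.06], [0, 0, -0.09], [0, 0, -0.09], [0, 0, -0.09], [0, 0, -0.09], [0, 0, -0.09], [0, 0, -0.09], [0, 0, -0.09], [0, 0, -0.09]]' --claw '[-1, -1, -1, -1, -1, -1, -1, -1, -1, -1]'

```text
time_s: 21.65
eef_pos: [517.1, 54.9, 314.5]
orientation: [[0.999, -0.038, -0.0], [-0.038, -0.999, 0.002], [-0.0, -0.002, -1.0]]
wrist_force: [3.1, 0.6, 5.7]
gripper_width: 15.8
grasp_force: 40.0
```

```bash
python3 rd.py
```

```text
21.65 p [517.11  54.87 314.49] yaw -2.18 q6 94.47 F [3.09 0.57 5.74] T [ 0.24  -0.247  0.001] e6 0.0018 w 15.76 g 40.0
```

Call:
play_rows --dp '[[0, 0, 0], [0, 0, 0], [0, 0, 0], [0, 0, 0], [0, 0, 0], [0, 0, 0], [0, 0, 0], [0, 0, 0], [0, 0, 0], [0, 0, 0]]' --delta_rot '[[0, 0, -0.03], [0, 0, -0.06], [0, 0, -0.09], [0, 0, -0.09], [0, 0, -0.09], [0, 0, -0.09], [0, 0, -0.09], [0, 0, -0.09], [0, 0, -0.09], [0, 0, -0.09]]' --claw '[-1, -1, -1, -1, -1, -1, -1, -1, -1, -1]'

```text
time_s: 22.9
eef_pos: [517.1, 55.0, 314.5]
orientation: [[0.999, 0.052, -0.0], [0.052, -0.999, 0.002], [0.0, -0.002, -1.0]]
wrist_force: [2.1, 2.1, 5.6]
gripper_width: 15.6
grasp_force: 40.0
```

```bash
python3 rd.py
```

```text
22.9 p [517.11  55.05 314.52] yaw 2.99 q6 89.31 F [2.06 2.11 5.62] T [ 0.352 -0.204 -0.008] e6 -0.0003 w 15.63 g 40.0
```

Call:
play_rows --dp '[[0, 0, 0], [0, 0, 0], [0, 0, 0], [0, 0, 0], [0, 0, 0], [0, 0, 0], [0, 0, 0], [0, 0, 0], [0, 0, 0], [0, 0, 0]]' --delta_rot '[[0, 0, -0.03], [0, 0, -0.06], [0, 0, -0.09], [0, 0, -0.09], [0, 0, -0.09], [0, 0, -0.09], [0, 0, -0.09], [0, 0, -0.09], [0, 0, -0.09], [0, 0, -0.09]]' --claw '[-1, -1, -1, -1, -1, -1, -1, -1, -1, -1]'

```text
time_s: 24.15
eef_pos: [517.1, 55.2, 314.5]
orientation: [[0.99, 0.142, -0.0], [0.142, -0.99, 0.003], [0.0, -0.003, -1.0]]
wrist_force: [1.9, 2.1, 5.5]
gripper_width: 16.0
grasp_force: 40.0
```

```bash
python3 rd.py
```

```text
24.15 p [517.09  55.18 314.49] yaw 8.15 q6 84.15 F [1.9  2.1  5.46] T [ 0.55  -0.214  0.009] e6 -0.0022 w 16.03 g 40.0
```

Call:
play_rows --dp '[[0, 0, 0], [0, 0, 0], [0, 0, 0], [0, 0, 0], [0, 0, 0], [0, 0, 0], [0, 0, 0], [0, 0, 0], [0, 0, 0], [0, 0, 0]]' --delta_rot '[[0, 0, -0.03], [0, 0, -0.06], [0, 0, -0.09], [0, 0, -0.09], [0, 0, -0.09], [0, 0, -0.09], [0, 0, -0.09], [0, 0, -0.09], [0, 0, -0.09], [0, 0, -0.09]]' --claw '[-1, -1, -1, -1, -1, -1, -1, -1, -1, -1]'

```text
time_s: 25.4
eef_pos: [517.1, 55.3, 314.5]
orientation: [[0.973, 0.23, -0.0], [0.23, -0.973, 0.003], [0.001, -0.003, -1.0]]
wrist_force: [1.2, 3.2, 6.2]
gripper_width: 15.6
grasp_force: 40.0
```

```bash
python3 rd.py
```

```text
25.4 p [517.05  55.33 314.51] yaw 13.32 q6 79.0 F [1.22 3.18 6.24] T [ 0.706 -0.214  0.016] e6 -0.0041 w 15.64 g 40.0
```

Call:
play_rows --dp '[[0, 0, 0], [0, 0, 0], [0, 0, 0], [0, 0, 0], [0, 0, 0], [0, 0, 0], [0, 0, 0], [0, 0, 0], [0, 0, 0], [0, 0, 0]]' --delta_rot '[[0, 0, -0.03], [0, 0, -0.06], [0, 0, -0.07], [0, 0, -0.07], [0, 0, -0.07], [0, 0, -0.07], [0, 0, -0.07], [0, 0, -0.07], [0, 0, -0.07], [0, 0, -0.07]]' --claw '[-1, -1, -1, -1, -1, -1, -1, -1, -1, -1]'

```text
time_s: 26.65
eef_pos: [517.0, 55.4, 314.5]
orientation: [[0.955, 0.298, -0.0], [0.298, -0.955, 0.003], [0.001, -0.003, -1.0]]
wrist_force: [1.3, 3.7, 6.5]
gripper_width: 15.7
grasp_force: 40.0
```

```bash
python3 rd.py
```

```text
26.65 p [517.03  55.37 314.48] yaw 17.32 q6 75.0 F [1.26 3.72 6.46] T [ 0.695 -0.209 -0.214] e6 -0.1479 w 15.74 g 40.0
```

Click 1's rise starts between yaw 13.4 and 17.2.

Call:
play_rows --dp '[[0, 0, 0], [0, 0, 0], [0, 0, 0], [0, 0, 0], [0, 0, 0], [0, 0, 0], [0, 0, 0], [0, 0, 0], [0, 0, 0], [0, 0, 0]]' --delta_rot '[[0, 0, -0.03], [0, 0, -0.06], [0, 0, -0.07], [0, 0, -0.07], [0, 0, -0.07], [0, 0, -0.07], [0, 0, -0.07], [0, 0, -0.07], [0, 0, -0.07], [0, 0, -0.07]]' --claw '[-1, -1, -1, -1, -1, -1, -1, -1, -1, -1]'

```text
time_s: 27.9
eef_pos: [517.0, 55.4, 314.5]
orientation: [[0.931, 0.364, -0.0], [0.364, -0.931, 0.003], [0.001, -0.003, -1.0]]
wrist_force: [1.1, 4.0, 5.6]
gripper_width: 15.4
grasp_force: 40.0
```

```bash
python3 rd.py
```

```text
27.9 p [516.99  55.42 314.51] yaw 21.33 q6 70.99 F [1.11 4.   5.57] T [ 0.756 -0.088 -0.228] e6 -0.2146 w 15.41 g 40.0
```

Call:
play_rows --dp '[[0, 0, 0], [0, 0, 0], [0, 0, 0], [0, 0, 0], [0, 0, 0], [0, 0, 0], [0, 0, 0], [0, 0, 0], [0, 0, 0], [0, 0, 0]]' --delta_rot '[[0, 0, -0.03], [0, 0, -0.06], [0, 0, -0.09], [0, 0, -0.12], [0, 0, -0.15], [0, 0, -0.16], [0, 0, -0.16], [0, 0, -0.16], [0, 0, -0.16], [0, 0, -0.16]]' --claw '[-1, -1, -1, -1, -1, -1, -1, -1, -1, -1]'

```text
time_s: 29.15
eef_pos: [516.9, 55.8, 314.5]
orientation: [[0.861, 0.508, -0.001], [0.508, -0.861, 0.004], [0.001, -0.004, -1.0]]
wrist_force: [0.8, 5.5, 6.1]
gripper_width: 15.9
grasp_force: 40.0
```

```bash
python3 rd.py
```

```text
29.15 p [516.87  55.8  314.5 ] yaw 30.54 q6 61.81 F [0.82 5.45 6.08] T [ 1.154  0.011 -0.003] e6 -0.01 w 15.86 g 40.0
```

Call:
play_rows --dp '[[0, 0, 0], [0, 0, 0], [0, 0, 0], [0, 0, 0], [0, 0, 0], [0, 0, 0], [0, 0, 0], [0, 0, 0], [0, 0, 0], [0, 0, 0]]' --delta_rot '[[0, 0, -0.03], [0, 0, -0.06], [0, 0, -0.07], [0, 0, -0.07], [0, 0, -0.07], [0, 0, -0.07], [0, 0, -0.07], [0, 0, -0.07], [0, 0, -0.07], [0, 0, -0.07]]' --claw '[-1, -1, -1, -1, -1, -1, -1, -1, -1, -1]'

```text
time_s: 30.4
eef_pos: [516.8, 55.9, 314.5]
orientation: [[0.824, 0.567, -0.001], [0.567, -0.823, 0.005], [0.002, -0.005, -1.0]]
wrist_force: [0.2, 5.7, 6.7]
gripper_width: 15.5
grasp_force: 40.0
```

```bash
python3 rd.py
```

```text
30.4 p [516.82  55.91 314.48] yaw 34.56 q6 57.8 F [0.2  5.71 6.66] T [1.258 0.158 0.052] e6 -0.0113 w 15.45 g 40.0
```

Call:
play_rows --dp '[[0, 0, 0], [0, 0, 0], [0, 0, 0], [0, 0, 0], [0, 0, 0], [0, 0, 0], [0, 0, 0], [0, 0, 0], [0, 0, 0], [0, 0, 0]]' --delta_rot '[[0, 0, -0.03], [0, 0, -0.06], [0, 0, -0.07], [0, 0, -0.07], [0, 0, -0.07], [0, 0, -0.07], [0, 0, -0.07], [0, 0, -0.07], [0, 0, -0.07], [0, 0, -0.07]]' --claw '[-1, -1, -1, -1, -1, -1, -1, -1, -1, -1]'

```text
time_s: 31.65
eef_pos: [516.8, 55.9, 314.5]
orientation: [[0.782, 0.623, -0.001], [0.623, -0.782, 0.005], [0.002, -0.004, -1.0]]
wrist_force: [-1.0, 6.5, 5.6]
gripper_width: 15.6
grasp_force: 40.0
```

```bash
python3 rd.py
```

```text
31.65 p [516.8   55.86 314.5 ] yaw 38.55 q6 53.81 F [-1.03  6.53  5.64] T [ 1.201  0.213 -0.232] e6 -0.2358 w 15.6 g 40.0
```

Call:
play_rows --dp '[[0.0004, -0.0005, 0], [0.0004, -0.0005, 0], [0.0004, -0.0005, 0], [0.0004, -0.0005, 0], [0.0004, -0.0005, 0], [0.0004, -0.0005, 0], [0.0004, -0.0005, 0], [0.0004, -0.0005, 0], [0.0004, -0.0005, 0], [0.0004, -0.0005, 0]]' --delta_rot '[[0, 0, -0.03], [0, 0, -0.06], [0, 0, -0.07], [0, 0, -0.07], [0, 0, -0.07], [0, 0, -0.07], [0, 0, -0.07], [0, 0, -0.07], [0, 0, -0.07], [0, 0, -0.07]]' --claw '[-1, -1, -1, -1, -1, -1, -1, -1, -1, -1]'

```text
time_s: 32.9
eef_pos: [516.7, 56.3, 314.5]
orientation: [[0.737, 0.676, -0.002], [0.676, -0.737, 0.004], [0.002, -0.004, -1.0]]
wrist_force: [-0.8, 5.1, 6.7]
gripper_width: 16.0
grasp_force: 40.0
```

```bash
python3 rd.py
```

```text
32.9 p [516.74  56.32 314.48] yaw 42.55 q6 49.86 F [-0.78  5.12  6.67] T [ 0.966  0.229 -0.202] e6 -0.183 w 15.96 g 40.0
```

Call:
play_rows --dp '[[0, 0, 0], [0, 0, 0], [0, 0, 0], [0, 0, 0], [0, 0, 0], [0, 0, 0], [0, 0, 0], [0, 0, 0], [0, 0, 0], [0, 0, 0]]' --delta_rot '[[0, 0, -0.03], [0, 0, -0.06], [0, 0, -0.07], [0, 0, -0.07], [0, 0, -0.07], [0, 0, -0.07], [0, 0, -0.07], [0, 0, -0.07], [0, 0, -0.07], [0, 0, -0.07]]' --claw '[-1, -1, -1, -1, -1, -1, -1, -1, -1, -1]'

```text
time_s: 34.15
eef_pos: [516.6, 56.5, 314.5]
orientation: [[0.687, 0.726, -0.002], [0.726, -0.687, 0.005], [0.002, -0.005, -1.0]]
wrist_force: [-1.3, 5.9, 7.3]
gripper_width: 15.9
grasp_force: 40.0
```

```bash
python3 rd.py
```

```text
34.15 p [516.63  56.5  314.45] yaw 46.59 q6 45.84 F [-1.3   5.87  7.31] T [ 1.194  0.469 -0.071] e6 -0.0275 w 15.9 g 40.0
```

Call:
play_rows --dp '[[0, 0, 0], [0, 0, 0], [0, 0, 0], [0, 0, 0], [0, 0, 0], [0, 0, 0], [0, 0, 0], [0, 0, 0], [0, 0, 0], [0, 0, 0]]' --delta_rot '[[0, 0, -0.03], [0, 0, -0.06], [0, 0, -0.09], [0, 0, -0.12], [0, 0, -0.12], [0, 0, -0.12], [0, 0, -0.12], [0, 0, -0.12], [0, 0, -0.12], [0, 0, -0.12]]' --claw '[-1, -1, -1, -1, -1, -1, -1, -1, -1, -1]'

```text
time_s: 35.4
eef_pos: [516.5, 56.7, 314.4]
orientation: [[0.595, 0.804, -0.003], [0.804, -0.595, 0.005], [0.002, -0.005, -1.0]]
wrist_force: [-2.0, 6.4, 8.4]
gripper_width: 15.6
grasp_force: 40.0
```

```bash
python3 rd.py
```

```text
35.4 p [516.5   56.66 314.44] yaw 53.48 q6 38.96 F [-2.04  6.4   8.38] T [ 1.259  0.612 -0.007] e6 -0.0136 w 15.55 g 40.0
```

Call:
play_rows --dp '[[0, 0, 0], [0, 0, 0], [0, 0, 0], [0, 0, 0], [0, 0, 0], [0, 0, 0], [0, 0, 0], [0, 0, 0], [0, 0, 0], [0, 0, 0]]' --delta_rot '[[0, 0, -0.03], [0, 0, -0.06], [0, 0, -0.09], [0, 0, -0.1], [0, 0, -0.1], [0, 0, -0.1], [0, 0, -0.1], [0, 0, -0.1], [0, 0, -0.1], [0, 0, -0.1]]' --claw '[-1, -1, -1, -1, -1, -1, -1, -1, -1, -1]'

```text
time_s: 36.65
eef_pos: [516.5, 56.6, 314.5]
orientation: [[0.512, 0.859, -0.003], [0.859, -0.512, 0.005], [0.003, -0.005, -1.0]]
wrist_force: [-2.6, 6.6, 7.5]
gripper_width: 15.8
grasp_force: 40.0
```

```bash
python3 rd.py
```

```text
36.65 p [516.46  56.6  314.46] yaw 59.18 q6 33.25 F [-2.62  6.65  7.52] T [ 1.276  0.6   -0.269] e6 -0.2571 w 15.83 g 40.0
```

Call:
play_rows --dp '[[0, 0, 0], [0, 0, 0], [0, 0, 0], [0, 0, 0], [0, 0, 0], [0, 0, 0], [0, 0, 0], [0, 0, 0], [0, 0, 0], [0, 0, 0]]' --delta_rot '[[0, 0, -0.03], [0, 0, -0.06], [0, 0, -0.09], [0, 0, -0.12], [0, 0, -0.15], [0, 0, -0.17], [0, 0, -0.17], [0, 0, -0.17], [0, 0, -0.17], [0, 0, -0.17]]' --claw '[-1, -1, -1, -1, -1, -1, -1, -1, -1, -1]'

```text
time_s: 37.9
eef_pos: [516.2, 56.9, 314.4]
orientation: [[0.359, 0.933, -0.004], [0.933, -0.359, 0.005], [0.004, -0.006, -1.0]]
wrist_force: [-4.4, 7.9, 8.9]
gripper_width: 15.9
grasp_force: 40.0
```

```bash
python3 rd.py
```

```text
37.9 p [516.17  56.87 314.43] yaw 68.97 q6 23.49 F [-4.45  7.89  8.88] T [1.423 1.119 0.04 ] e6 -0.0179 w 15.87 g 40.0
```

Call:
play_rows --dp '[[0.0005, -0.0007, 0], [0.0005, -0.0007, 0], [0.0005, -0.0007, 0], [0.0005, -0.0007, 0], [0.0005, -0.0007, 0], [0.0005, -0.0007, 0], [0.0005, -0.0007, 0], [0.0005, -0.0007, 0], [0.0005, -0.0007, 0], [0.0005, -0.0007, 0]]' --delta_rot '[[0, 0, -0.03], [0, 0, -0.06], [0, 0, -0.09], [0, 0, -0.12], [0, 0, -0.15], [0, 0, -0.18], [0, 0, -0.2], [0, 0, -0.2], [0, 0, -0.2], [0, 0, -0.2]]' --claw '[-1, -1, -1, -1, -1, -1, -1, -1, -1, -1]'

```text
time_s: 39.15
eef_pos: [515.7, 57.2, 314.5]
orientation: [[0.167, 0.986, -0.004], [0.986, -0.167, 0.005], [0.004, -0.005, -1.0]]
wrist_force: [-5.1, 6.0, 8.9]
gripper_width: 15.5
grasp_force: 40.0
```

```bash
python3 rd.py
```

```text
39.15 p [515.73  57.22 314.46] yaw 80.38 q6 12.13 F [-5.09  5.99  8.91] T [ 1.151  0.981 -0.283] e6 -0.2425 w 15.49 g 40.0
```

Call:
play_rows --dp '[[0, 0, 0], [0, 0, 0], [0, 0, 0], [0, 0, 0], [0, 0, 0], [0, 0, 0], [0, 0, 0], [0, 0, 0], [0, 0, 0], [0, 0, 0]]' --delta_rot '[[0, 0, -0.03], [0, 0, -0.06], [0, 0, -0.09], [0, 0, -0.12], [0, 0, -0.15], [0, 0, -0.17], [0, 0, -0.17], [0, 0, -0.17], [0, 0, -0.17], [0, 0, -0.17]]' --claw '[-1, -1, -1, -1, -1, -1, -1, -1, -1, -1]'

```text
time_s: 40.4
eef_pos: [515.4, 57.3, 314.4]
orientation: [[-0.003, 1.0, -0.005], [1.0, 0.003, 0.005], [0.005, -0.005, -1.0]]
wrist_force: [-6.1, 5.6, 10.3]
gripper_width: 15.6
grasp_force: 40.0
```

```bash
python3 rd.py
```

```text
40.4 p [515.41  57.34 314.42] yaw 90.15 q6 2.37 F [-6.05  5.62 10.3 ] T [ 1.162  1.52  -0.033] e6 -0.0176 w 15.57 g 40.0
```

Call:
play_rows --dp '[[0.0005, -0.0006, 0], [0.0005, -0.0006, 0], [0.0005, -0.0006, 0], [0.0005, -0.0006, 0], [0.0005, -0.0006, 0], [0.0005, -0.0006, 0], [0.0005, -0.0006, 0], [0.0005, -0.0006, 0], [0.0005, -0.0006, 0], [0.0005, -0.0006, 0]]' --delta_rot '[[0, 0, -0.02], [0, 0, -0.04], [0, 0, -0.04], [0, 0, -0.04], [0, 0, -0.04], [0, 0, -0.04], [0, 0, -0.04], [0, 0, -0.04], [0, 0, -0.04], [0, 0, -0.04]]' --claw '[-1, -1, -1, -1, -1, -1, -1, -1, -1, -1]'

```text
time_s: 41.65
eef_pos: [515.0, 57.6, 314.4]
orientation: [[-0.042, 0.999, -0.005], [0.999, 0.042, 0.004], [0.004, -0.005, -1.0]]
wrist_force: [-5.5, 5.0, 9.3]
gripper_width: 15.9
grasp_force: 40.0
```

```bash
python3 rd.py
```

```text
41.65 p [514.98  57.59 314.43] yaw 92.42 q6 0.14 F [-5.47  4.97  9.27] T [ 0.901  1.289 -0.077] e6 -0.0127 w 15.91 g 40.0
```

Call:
play_rows --dp '[[0, 0, 0], [0, 0, 0], [0, 0, 0], [0, 0, 0], [0, 0, 0], [0, 0, 0], [0, 0, 0], [0, 0, 0], [0, 0, 0], [0, 0, 0]]' --delta_rot '[[0, 0, 0.03], [0, 0, 0.06], [0, 0, 0.09], [0, 0, 0.12], [0, 0, 0.15], [0, 0, 0.15], [0, 0, 0.15], [0, 0, 0.15], [0, 0, 0.15], [0, 0, 0.15]]' --claw '[-1, -1, -1, -1, -1, -1, -1, -1, -1, -1]' --squeeze 10

```text
time_s: 42.9
eef_pos: [515.3, 57.4, 314.4]
orientation: [[0.108, 0.994, -0.004], [0.994, -0.108, 0.003], [0.003, -0.004, -1.0]]
wrist_force: [-3.0, 3.9, 7.9]
gripper_width: 15.8
grasp_force: 10.0
```

```bash
python3 rd.py
```

```text
42.9 p [515.26  57.39 314.39] yaw 83.82 q6 8.73 F [-2.99  3.86  7.93] T [0.713 0.837 0.022] e6 -0.0196 w 15.8 g 10.0
```

Four clicks counted. Now I release and lift.

Call:
play_rows --dp '[[0, 0, 0], [0, 0, 0], [0, 0, 0], [0, 0, 0], [0, 0, 0], [0, 0, -0.01], [0, 0, -0.03], [0, 0, -0.06], [0, 0, -0.08], [0, 0, -0.08]]' --delta_rot '[[0, 0, 0], [0, 0, 0], [0, 0, 0], [0, 0, 0], [0, 0, 0], [0, 0, 0], [0, 0, 0], [0, 0, 0], [0, 0, 0], [0, 0, 0]]' --claw '[0, 0, 0, 0, 0, 0, 0, 0, 0, 0]'

```text
time_s: 44.15
eef_pos: [516.3, 56.1, 396.9]
orientation: [[0.108, 0.994, 0.005], [0.994, -0.108, 0.0], [0.001, 0.005, -1.0]]
wrist_force: [1.0, 0.2, -0.5]
gripper_width: 43.7
grasp_force: 0.0
```

Call:
play_rows --dp '[[0, 0, 0], [0, 0, 0], [0, 0, 0], [0, 0, 0], [0, 0, 0], [0, 0, 0], [0, 0, 0], [0, 0, 0], [0, 0, 0], [0, 0, 0]]' --delta_rot '[[0, 0, 0], [0, 0, 0], [0, 0, 0], [0, 0, 0], [0, 0, 0], [0, 0, 0], [0, 0, 0], [0, 0, 0], [0, 0, 0], [0, 0, 0]]' --claw '[0, 0, 0, 0, 0, 0, 0, 0, 0, 0]'

```text
time_s: 45.4
eef_pos: [516.2, 56.1, 394.1]
orientation: [[0.108, 0.994, 0.0], [0.994, -0.108, -0.0], [-0.0, 0.0, -1.0]]
wrist_force: [-0.3, -0.3, -0.1]
gripper_width: 43.6
grasp_force: 0.0
```

```bash
python3 rd.py; python3 -c "
from workcell import sign_off
print(sign_off())"
```

```text
45.4 p [516.2   56.11 394.06] yaw 83.81 q6 8.64 F [-0.29 -0.32 -0.14] T [-0.018  0.04   0.022] e6 -0.0 w 43.6 g 0.0
the job is handed in; nothing more can be done
None
```

I turned the dial clockwise to its stop (peak reading 0.34 N·m, below the 0.6 limit), backed it off four clicks counted by torque, released it and handed the job in at 45 s; the hand-in returned no verdict.

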